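# Pick the long heat sink and clamp it under the hold-down arm

### The arm

A 7-joint arm with a two-finger parallel gripper is mounted at the origin on the work surface. World frame = base frame: x ahead of the robot, y to its left, z up, the work surface at z = 0. Lengths are in m, angles in rad, forces in N, time in s.
With the tool pointing down it reaches from about 0.425 to 0.925 m from the base axis. Payload 6.8 kg.
Tool frame: the origin (TCP) lies midway between the tips of the shut fingers; the grasp point (between the pads) lies bot.grip_point_offset behind it (bot.grip_point_offset is the distance from the TCP to the grasp point, in m); z points along the fingers, y is the line along which they close (so a half turn about z gives the same grasp; the last joint's range is limited). The gripper opens to 85 mm and grips with 20 to 120 N. Pads are 22 mm wide; open, the fingers measure 114 mm over their backs; the gripper's body (76 mm by 85 mm) begins 54 mm behind the grasp point. The pads swing forward as they close: fully open they stand 13 mm farther back than shut.
Start: joints at [1.124, 0.477, 0.022, 1.555, -0.011, 1.109, -0.083], TCP at [0.224, -0.637, 0.231] pointing down, gripper open.
Joint ranges: [-2.96, 2.96], [-0.34, 2.1], [-1.41, 1.46], [0.24, 2.44], [-1.37, 4.51], [0.17, 1.92], [-2.96, 2.96]. Speed limits (rad/s): [2.39, 2.39, 3.14, 3.14, 3.14, 3.14, 3.14].

### API

Orientations are given as a unit quaternion [w, x, y, z].
In Python, from station import get_obs, cams, job, bot gives the robot as it stands.
- The arm moves only by the tool arm_command, never from a script. Its argument "rows" is a list that holds one entry, the list of rows, each a list of 5 numbers: the finger opening in mm, from 0 to 85.4, then the shift along the world's x, y, z in units of 60 mm (1.0 is 60 mm), then the turn about the world's z in units of 0.08 rad (1.0 is 0.08 rad). In form: [[[grip, x, y, z, turn], ...]]. A call has exactly 10 rows; each row shifts and turns the commanded pose from where the row before left it; what a row does not reach is not made up. A row lasts 1/8 s, in which the tool goes at most 62.5 mm and 10.7 degrees, less where a joint would pass 70% of its speed; a pose out of reach is approached as far as the arm can. A call with a number of a shift or a turn outside -1 to 1 is refused whole. A call with a gripper value outside its range is refused whole. The fingers move at their own pace and stop on an object; "newtons" is the grip in N (left out, the last holds). Time passes only in rows, so rows that do not move let the fingers close, or fill a call up. It gives the time, the measured TCP pose, the force, the opening and the grip force at its end, in the units of the state.
- get_obs(): the state, without advancing time (a new reading comes with each control period).
- cams.read_camera(name): name is "side" or "top" or "wrist"; returns the picture (400x640x3 uint8, red, green, blue); there is no depth.
- cams.camera_params(name): a dict with "K" (3x3 intrinsics, pixels), "extrinsics" (4x4, takes a point from camera to world coordinates). Camera axes: x right, y down, z forward; pixel columns grow to the right and rows downward; lengths in m; the calibration is good to about 2 mm. A picture is of the moment at which its call begins: read the wrist's pose just before it. camera_params takes no time and is no camera call; for the wrist camera it gives the pose at the moment of the call.
- job.hand_in(): hands the job in; it is judged then, once.
The state is a dict: "t": time; "q": joint angles; "joint_vel": joint speeds; "joint_torque": joint torques, N m; "eef_pos": TCP position; "tool_rot": TCP orientation; "contact_force": force on the tool from outside, world axes, zero at the start; "torque": the same for the moment, N m; "gripper_width": opening from 0.0 (shut) to 1.0 (fully open); "grasp_force": force on a finger pad.
Only numpy, scipy, OpenCV 4.12 (cv2) and the standard library are available. Lean on these libraries where they do the work, as an engineer would, in place of code of your own. Each camera call takes 0.05 s, during which the arm holds its last target. There are 200 camera calls.

### The job

Take the long finned heat sink out of the parts bin, working in under the strip lamp without bumping it, and lay it fins up on the middle of the hold-down stand's rubber pad, lengthwise along the pad. Let go of it, then lower the stand's raised arm so that its foot rests on the heat sink. Leave the other parts in the bin and the other things on the bench where they are.

Things in the scene. Friction and masses are not known exactly. Their poses are not given: they have to be found in the camera images.
- bin: Fixed shallow red bin, 248 (x) x 360 (y) mm, walls 4 to 5 mm, floor 4 mm thick. Origin: centre of its underside, on the bench; x points away from the robot. Near (-x) wall 26 mm high, the others 45 mm. Loose parts lie on its floor: three large ones side by side, length roughly along x, and two flat ones across the far side.
- lamp: Fixed strip lamp over the bin; origin and axes of bin. Its bar, 26 mm (x) x 18 mm (z), runs along y from -140 to +260 mm at x = -30 mm, underside 196 mm above the bench, over the middle of the three large parts. It blocks a vertical gripper; one leaned about 35 degrees to either side of the bar (towards or away from the robot) clears it. One 18 mm post at x = -30, y = +250 mm.
- sink: The part wanted: the long aluminium heat sink, 120 mm (x) x 44 mm (y) x 36 mm (z), six lengthwise fins on a 9 mm base, about 0.3 kg. Origin: centre of its underside; x along its length, z up out of the fins. Grip it across the 44 mm.
- short_sink: A similar finned heat sink but only 64 mm long, 44 wide, 36 high; origin centre of its underside, x along its length. Stays in the bin.
- box_tube: Plain aluminium box tube without fins, 120 mm (x) x 44 x 36 high; origin centre of its underside. Stays in the bin.
- pull_handle: U-shaped aluminium pull handle lying flat, 110 mm (y) x 40 mm (x) x 12 mm high; origin centre of its underside. Stays in the bin.
- flat_bar: Aluminium flat bar 140 mm (y) x 20 mm (x) x 10 mm high; origin centre of its underside. Stays in the bin.
- stand: Fixed grey hold-down stand. Origin on the bench under the centre of its pad; x points away from the robot, y to its left, z up. Base plate 170 (x) x 235 (y, -190 to +45 mm) x 12 mm high; head on its right (-y) side: two upright cheeks 101 mm high at y = -167 to -133, x = 14 to 26 and -26 to -14 mm, with the arm's pivot between them.
- pad (a point): Centre of the top of the black rubber pad on the stand, 15 mm above the bench. Pad 140 mm along x, 64 mm along y, 3 mm above the base plate; axes as stand.
- pivot (a point): Pivot axis of the hold-down arm, along the stand's x; at y = -150 mm, 81 mm above the bench in the stand's frame. Axes as stand.
- hold_arm (a joint): Arm angle (rad): 0 = level, from the pivot over the pad (+y), foot resting on a 36 mm high part; pi/2 = upright; range -0.35 to 1.85. Steel bar 16 wide, 14 thick; rubber foot 26 mm across, 150 mm from the pivot, its face 30 mm below the centre line. A friction hinge keeps it up at the start (1.5 to 1.75); below about 1.0 it sinks by its weight. Pushing takes under 5 N.
- grip_bar (a point): Centre of the black cross bar at the arm's free end, 185 mm from the pivot: a round bar 16 mm thick, 80 mm long along the stand's x. Turns with the arm.
- reel: Steel-coloured solder reel standing on the bench, 54 mm across, 40 mm high; origin centre of its underside. Bystander.
- screwdriver: Green-handled screwdriver lying on the bench, origin at its middle underside. Bystander.
- flux: Small bottle, 48 mm across, 110 mm high; origin centre of its underside. Bystander.
- meter: Black hand-held meter lying flat, 150 x 75 x 32 mm; origin centre of its underside. Bystander.
There are look-alikes about, which are no part of the job. What is shaped like the sink but orange is not meant.

How it is judged:
On the way:
1. the long heat sink lies fins up, lengthwise on the pad, let go, with the arm still raised (x of sink in the frame of pad between -0.018 and 0.018 m and y of sink in the frame of pad between -0.018 and 0.018 m and z of sink in the frame of pad between -0.004 and 0.006 m and angle between the x axis of sink and the x axis of pad, either way round below 0.22 rad and angle between sink's own z axis and vertical below 0.12 rad and linear speed of sink below 0.02 m/s and contact force between the fingers and sink below 0.1 N and value of joint hold_arm above 1.2 rad), for 0.2 s.
At the end, for the whole second after the job is handed in: Long heat sink still and released on the pad, fins up, centre within 18 mm of the pad's along and across, length within 0.22 rad of the pad's, level within 0.12 rad; arm at rest within 0.06 rad of level, foot on the sink; the other four parts in the bin (x of sink in the frame of pad between -0.018 and 0.018 m and y of sink in the frame of pad between -0.018 and 0.018 m and z of sink in the frame of pad between -0.004 and 0.006 m and angle between the x axis of sink and the x axis of pad, either way round below 0.22 rad and angle between sink's own z axis and vertical below 0.12 rad and linear speed of sink below 0.02 m/s and contact force between the fingers and sink below 0.1 N and value of joint hold_arm between -0.06 and 0.06 rad and velocity of joint hold_arm between -0.05 and 0.05 rad/s and x of short_sink in the frame of bin between -0.12 and 0.12 m and y of short_sink in the frame of bin between -0.175 and 0.175 m and z of each of short_sink, box_tube, pull_handle, flat_bar in the frame of bin below 0.045 m and x of box_tube in the frame of bin between -0.12 and 0.12 m and y of box_tube in the frame of bin between -0.175 and 0.175 m and x of pull_handle in the frame of bin between -0.12 and 0.12 m and y of pull_handle in the frame of bin between -0.175 and 0.175 m and x of flat_bar in the frame of bin between -0.12 and 0.12 m and y of flat_bar in the frame of bin between -0.175 and 0.175 m); the robot touches nothing.
It fails at once if the strip lamp is bumped (over 5 N) (contact force between anything else and lamp above 5 N).
It fails at once if another part is lifted out of the bin (z of any of short_sink, box_tube, pull_handle, flat_bar in the frame of bin above 0.07 m).
It fails at once if a bystander on the bench is shifted more than 40 mm (distance of any of reel, screwdriver, flux, meter from where it was at the start of the episode above 0.04 m).
It also fails if it takes over 64 s, if anything falls off the work surface, if the arm or the gripper's body presses on something with over 40 N, if the wrist force passes 120 N, or if a joint passes its speed limit or range.

## Working session

There is one attempt and no reset: what is moved stays moved. The work goes in short steps, Python scripts to look and compute and a tool call to move; the robot and the scene stay as the last step left them, time stands still between calls to the robot, and variables do not carry over. Pictures are saved under pics/ and viewed, at most 10 in all, crops included, and the job is handed in when it is done.

Besides the shell and the picture viewer there is one more tool, called as name([rows], argument=value, ...), one row to a line, values as JSON. arm_command: Moves the arm, as the interface text tells. Its arguments: {"type":"object","properties":{"rows":{"type":"array"},"newtons":{"type":"number"}},"required":["rows"]}

```bash
mkdir -p pics; python3 - <<'E'
from station import get_obs,cams,job,bot
import cv2,numpy as np
for n in("top","side","wrist"):
    p=cams.camera_params(n);im=cams.read_camera(n)
    cv2.imwrite(f"pics/{n}0.png",im[:,:,::-1]);print(n,p["K"].round(1).tolist(),p["extrinsics"].round(4).tolist())
o=get_obs();print(o["t"],o["eef_pos"],o["tool_rot"],bot.grip_point_offset,[a for a in dir(bot) if a[0]!='_'])
E
```

```text
top [[393.6, 0.0, 327.2], [0.0, 393.6, 199.6], [0.0, 0.0, 1.0]] [[0.0155, -0.9885, 0.1507, 0.3573], [-0.9998, -0.0139, 0.0114, -0.0171], [-0.0092, -0.1508, -0.9885, 1.2638], [0.0, 0.0, 0.0, 1.0]]
side [[366.8, 0.0, 317.7], [0.0, 366.8, 198.5], [0.0, 0.0, 1.0]] [[-0.995, -0.0677, 0.0734, 0.4502], [-0.0991, 0.7556, -0.6475, 0.8505], [-0.0116, -0.6515, -0.7585, 1.1036], [0.0, 0.0, 0.0, 1.0]]
wrist [[353.9, 0.0, 323.0], [0.0, 353.9, 205.2], [0.0, 0.0, 1.0]] [[0.3316, -0.9072, -0.2588, 0.2889], [-0.9434, -0.3195, -0.0888, -0.6132], [-0.0021, 0.2736, -0.9618, 0.3722], [0.0, 0.0, 0.0, 1.0]]
0.15 [ 0.22417967 -0.63621755  0.23053838] [-6.86616674e-04  9.85687144e-01  1.68583378e-01 -1.66606790e-04] 0.0187 ['PlanningError', 'grip_point_offset']
```

View pics/top0.png

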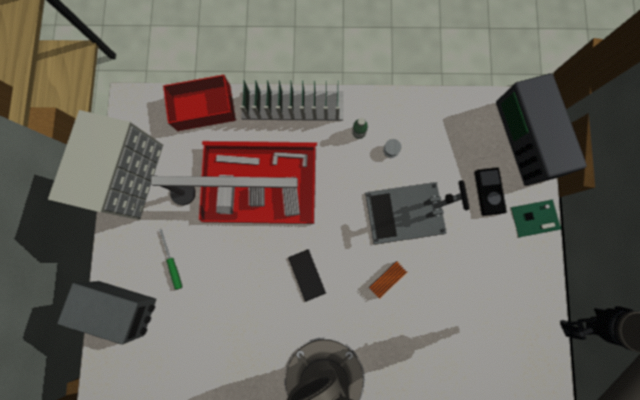

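View pics/side0.png

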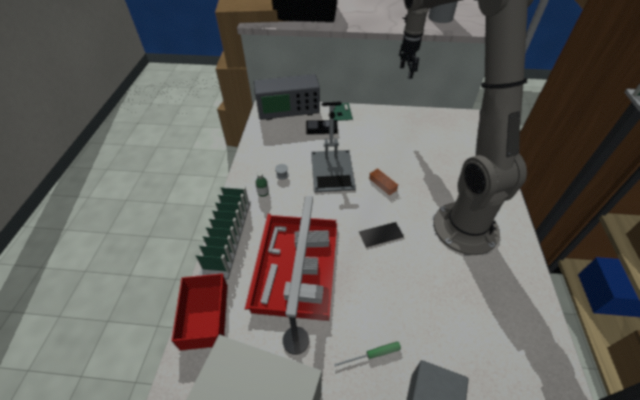

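```bash
cat > h.py <<'E'
import numpy as np,cv2
from station import get_obs,cams
def px(n,u,v,z,p=None):
    "pixel -> world point at height z"
    p=p or cams.camera_params(n);E=p["extrinsics"];d=E[:3,:3]@np.linalg.solve(p["K"],[u,v,1.])
    return E[:3,3]+d*(z-E[2,3])/d[2]
def proj(n,P,p=None):
    p=p or cams.camera_params(n);q=np.linalg.inv(p["extrinsics"])@np.r_[P,1];q=p["K"]@q[:3];return q[:2]/q[2]
def crop(n,im,u0,v0,u1,v1,s,out):
    cv2.imwrite(out,cv2.resize(im[v0:v1,u0:u1,::-1],None,fx=s,fy=s,interpolation=cv2.INTER_CUBIC))
E
python3 - <<'E'
from h import *
a=cv2.imread("pics/top0.png")
b=np.vstack([cv2.resize(a[135:235,190:325],None,fx=5.5,fy=5.5,interpolation=2)[:, :742]])
cv2.imwrite("pics/bin.png",b)
cv2.imwrite("pics/stand.png",cv2.resize(a[170:255,335:480],None,fx=5.5,fy=5.5,interpolation=2))
E
```

```text
(no output)
```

View pics/bin.png

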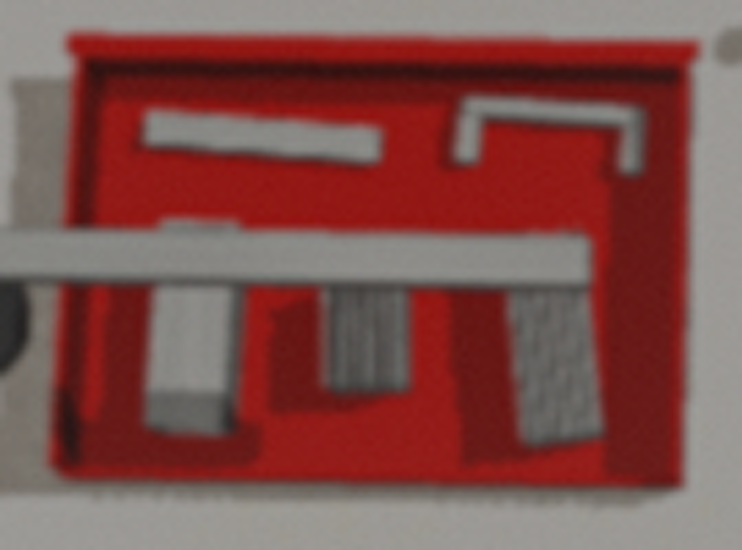

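View pics/stand.png

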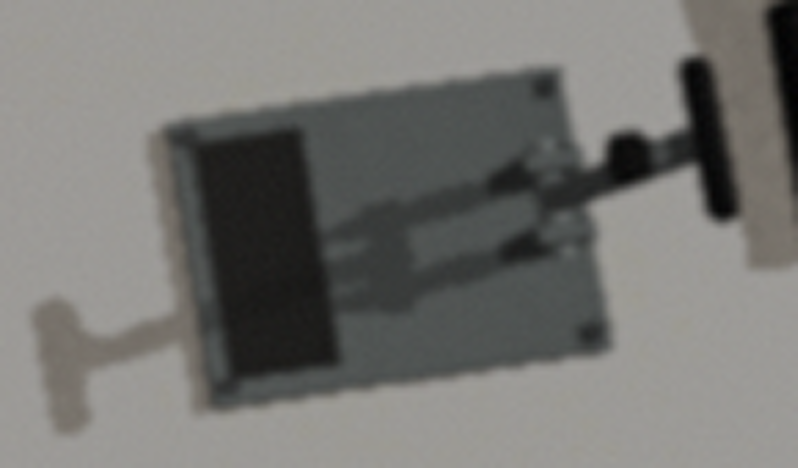

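```bash
python3 - <<'E'
from h import *
f=lambda x,y,z,u0=190,v0=135:px("top",u0+x/5.5,v0+y/5.5,z)[:2].round(4)
print("bin corners top far z45",f(68,40,.045),f(697,48,.045)); print("near z26",f(55,472,.026),f(683,485,.026))
print("lamp end z.214: far/near",f(592,237,.214),f(590,285,.196), "left",f(0,231,.214),f(0,280,.196))
print("sink L/R at bar",f(510,290,.04),f(590,288,.04),"near",f(522,445,.04),f(604,437,.04), f(522,445,.004))
print("tube near top",f(148,390,.04),"short near",f(323,390,.04))
s=lambda x,y,z:f(x,y,z,335,170)
print("base corners",s(165,128,.012),s(560,68,.012),s(608,348,.012),s(208,408,.012))
P=[s(*c,.015) for c in((192,144),(301,128),(341,362),(232,378))];print("pad",P,np.mean(P,0))
print("bystander reel flux",px("top",391,148,.03),px("top",360,128,.05))
E
```

```text
bin corners top far z45 [0.7238 0.401 ] [0.7236 0.0333]
near z26 [0.4724 0.3987] [0.4702 0.037 ]
lamp end z.214: far/near [0.5755 0.0764] [0.5546 0.0783] left [0.5745 0.3707] [0.5531 0.3756]
sink L/R at bar [0.5799 0.1383] [0.5817 0.0922] near [0.4904 0.1285] [0.4956 0.0819] [0.4943 0.1328]
tube near top [0.5189 0.3437] short near [0.5203 0.2434]
base corners [ 0.5705 -0.1242] [ 0.6094 -0.356 ] [ 0.4455 -0.3792] [ 0.4077 -0.149 ]
pad [array([ 0.5607, -0.1397]), array([ 0.5711, -0.2033]), array([ 0.435 , -0.2251]), array([ 0.4249, -0.1625])] [ 0.497925 -0.18265 ]
bystander reel flux [ 0.71693046 -0.20643915  0.03      ] [ 0.77604109 -0.10471449  0.05      ]
```

arm_command([
  [[85,0.23,0.56,0,0.91],[85,0.23,0.56,0,0.91],[85,0.23,0.56,0,0.91],[85,0.23,0.56,0,0.91],[85,0.23,0.56,0,0.91],[85,0.23,0.56,0,0.91],[85,0.23,0.56,0,0.91],[85,0.23,0.56,0,0.91],[85,0.23,0.56,0,0.91],[85,0.23,0.56,0,0.91]],
])

```text
t: 1.4
eef_pos: [0.3631, -0.2987, 0.2313]
tool_rot: [0.0, 0.86, 0.51, 0.0]
contact_force: [0.8, -0.2, -0.6]
gripper_width: 0.993
grasp_force: 0.0
```

arm_command([
  [[85,0.13,0.47,0,0.91],[85,0.13,0.47,0,0.91],[85,0.13,0.47,0,0.91],[85,0.13,0.47,0,0.91],[85,0.13,0.47,0,0.91],[85,0.13,0.47,0,0.91],[85,0.13,0.47,0,0.91],[85,0.13,0.47,0,0.91],[85,0.13,0.47,0,0.91],[85,0.13,0.47,0,0.91]],
])

```text
t: 2.65
eef_pos: [0.4408, -0.0167, 0.2313]
tool_rot: [0.0, 0.622, 0.783, 0.0]
contact_force: [0.3, -0.3, -0.1]
gripper_width: 0.993
grasp_force: 0.0
```

arm_command([
  [[65,0,0.2,0,0.91],[65,0,0.2,0,0.91],[65,0,0.2,0,0.91],[65,0,0.2,0,0.91],[65,0,0.2,0,0.91],[65,0,0.2,0,0.91],[65,0,0.2,0,0.91],[65,0,0.2,0,0.91],[65,0,0.2,0,0.91],[65,0,0.2,0,0.91]],
])

```text
t: 3.9
eef_pos: [0.4403, 0.1028, 0.2313]
tool_rot: [-0.0, 0.302, 0.953, 0.0]
contact_force: [0.1, 0.5, 0.4]
gripper_width: 0.762
grasp_force: 0.0
```

arm_command([
  [[65,0,0,0,0.91],[65,0,0,0,0.91],[65,0,0,0,0.91],[65,0,0,0,0.91],[65,0,0,0,0.91],[65,0,0,0,0.91],[65,0,0,0,0.91],[65,0,0,0,0],[65,0,0,0,0],[65,0,0,0,0]],
])

```text
t: 5.15
eef_pos: [0.4403, 0.1016, 0.2313]
tool_rot: [-0.0, 0.055, 0.999, 0.0]
contact_force: [-1.0, 0.9, 0.0]
gripper_width: 0.763
grasp_force: 0.0
```

```bash
python3 - <<'E'
from h import *
o=get_obs();print(o["t"],o["eef_pos"],o["tool_rot"],o["q"],2*np.arctan2(o["tool_rot"][2],o["tool_rot"][1]))
p=cams.camera_params("wrist");w=cams.read_camera("wrist");np.savez("w1.npz",im=w,K=p["K"],extrinsics=p["extrinsics"])
s=cams.read_camera("side");cv2.imwrite("pics/w1.png",w[:,:,::-1])
print(p["extrinsics"].round(3)); print("tcp in side",proj("side",o["eef_pos"]))
u,v=map(int,proj("side",o["eef_pos"]+[0,0,.12]));crop("side",s,u-75,max(0,v-70),u+75,v+65,5,"pics/s1.png")
E
```

```text
5.15 [0.44030986 0.10156897 0.23127841] [-4.76449376e-05  5.47284961e-02  9.98501271e-01  3.02649198e-05] [ 0.40976761  0.19411745 -0.8512113   2.02100724  0.17330525  0.99868231
  0.93474422] 3.0320809462805904
[[ 0.11   0.956  0.271  0.371]
 [ 0.994 -0.106 -0.03   0.109]
 [ 0.     0.273 -0.962  0.373]
 [ 0.     0.     0.     1.   ]]
tcp in side [347.82152708 199.48861433]
```

View pics/w1.png

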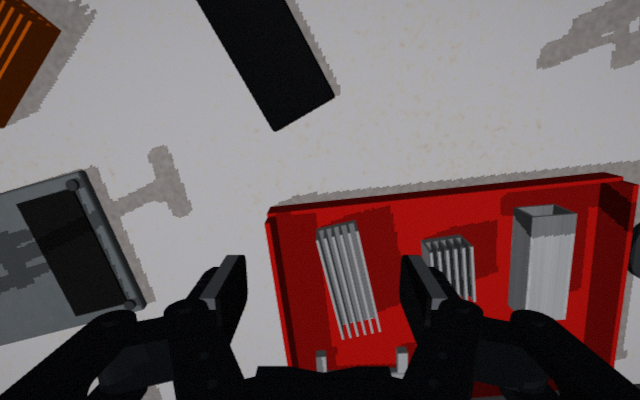

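View pics/s1.png

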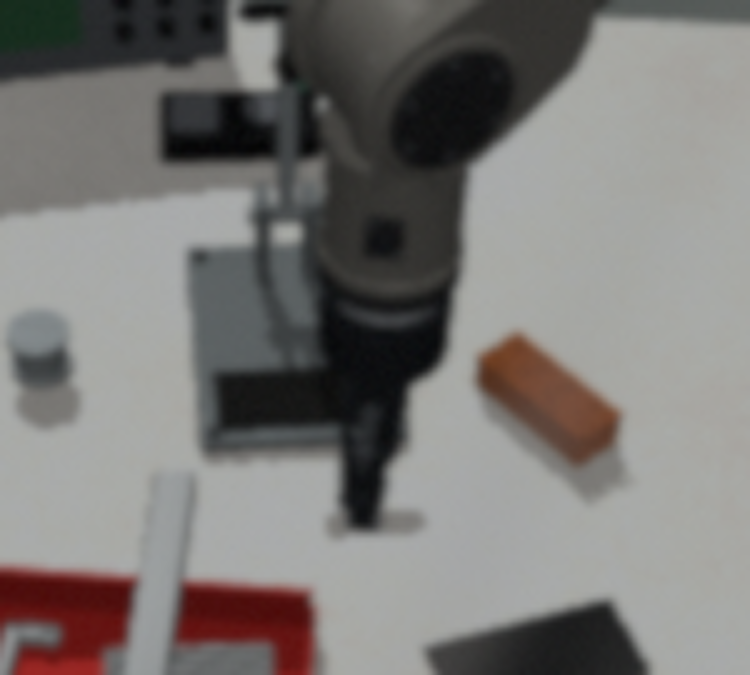

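```bash
python3 - <<'E'
from h import *
d=np.load("w1.npz");p=dict(K=d["K"],extrinsics=d["extrinsics"])
for u,v,z in((318,240,.04),(358,233,.04),(343,338,.04),(380,330,.04),(318,228,.004),(354,221,.004)): print(u,v,z,px("wrist",u,v,z,p)[:2].round(4))
for c in((17,205),(65,191),(128,299),(77,314)): print("pad",px("wrist",*c,.015,p)[:2].round(4))
print("bin near edge",px("wrist",270,208,.026,p)[:2],px("wrist",615,175,.026,p)[:2])
crop("w",d["im"],300,205,400,350,4,"pics/w1c.png")
E
```

```text
318 240 0.04 [0.5003 0.09  ]
358 233 0.04 [0.4972 0.1306]
343 338 0.04 [0.6172 0.1041]
380 330 0.04 [0.6116 0.145 ]
318 228 0.004 [0.5002 0.0895]
354 221 0.004 [0.4965 0.1297]
pad [ 0.436  -0.2214]
pad [ 0.4269 -0.1667]
pad [ 0.5574 -0.1343]
pad [ 0.5699 -0.1977]
bin near edge [0.46557232 0.04441066] [0.46954153 0.39091194]
```

View pics/w1c.png

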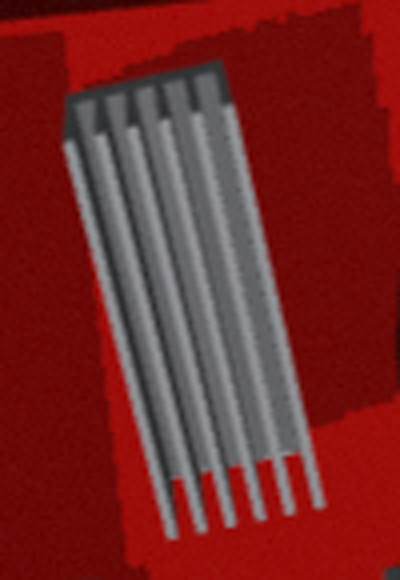

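arm_command([
  [[65,0.12,0.02,0,0.41],[65,0.12,0.02,0,0.41],[65,0.12,0.02,0,0.41],[65,0.12,0.02,0,0.41],[65,0.12,0.02,0,0.41],[65,0.12,0.02,0,0.41],[65,0.12,0.02,0,0.41],[65,0.12,0,0,0],[65,0.06,0,0,0],[65,0,0,0,0]],
])

```text
t: 6.5
eef_pos: [0.5017, 0.1097, 0.2313]
tool_rot: [-0.0, -0.06, 0.998, 0.0]
contact_force: [-0.6, -1.2, -0.3]
gripper_width: 0.763
grasp_force: 0.0
```

arm_command([
  [[65,0,0,-0.4,0],[65,0,0,-0.4,0],[65,0,0,-0.4,0],[65,0,0,-0.4,0],[65,0,0,-0.4,0],[65,0,0,-0.3,0],[65,0,0,-0.3,0],[65,0,0,0,0],[65,0,0,0,0],[65,0,0,0,0]],
])

```text
t: 7.75
eef_pos: [0.5021, 0.11, 0.0761]
tool_rot: [0.001, -0.06, 0.998, 0.0]
contact_force: [0.6, 0.6, 0.6]
gripper_width: 0.763
grasp_force: 0.0
```

```bash
python3 - <<'E'
from h import *
o=get_obs();print(o["t"],o["eef_pos"],o["tool_rot"],2*np.arctan2(o["tool_rot"][2],o["tool_rot"][1]))
w=cams.read_camera("wrist");s=cams.read_camera("side")
u,v=map(int,proj("side",[.52,.11,.12]))
a=cv2.resize(s[v-50:v+40,u-60:u+60,::-1],(520,390),interpolation=2)
b=cv2.resize(w[:,:,::-1],(520,325)) 
cv2.imwrite("pics/c2.png",np.vstack([a,b])[:600] if 0 else cv2.resize(np.hstack([a,cv2.copyMakeBorder(b,0,65,0,0,0)]),(800,300)))
E
```

```text
7.75 [0.50213938 0.10997974 0.07607242] [ 7.23375538e-04 -6.01148743e-02  9.98191199e-01  9.43882474e-05] 3.261894966667526
```

View pics/c2.png

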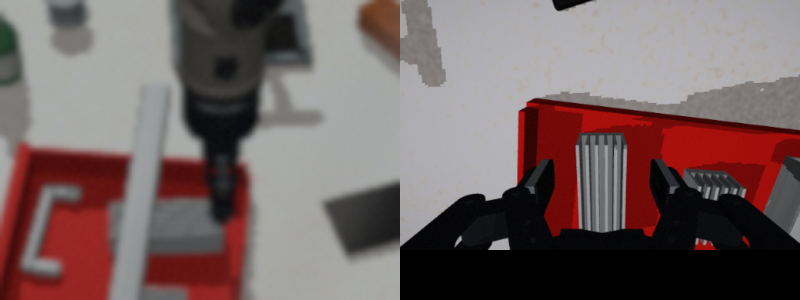

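arm_command([
  [[65,0,0,-0.2,0],[65,0,0,-0.2,0],[65,0,0,-0.2,0],[65,0,0,-0.2,0],[65,0,0,-0.2,0],[65,0,0,-0.1,0],[65,0,0,0,0],[65,0,0,0,0],[65,0,0,0,0],[65,0,0,0,0]],
])

```text
t: 9.1
eef_pos: [0.5018, 0.1097, 0.0096]
tool_rot: [0.0, -0.06, 0.998, 0.0]
contact_force: [-0.0, -0.5, -0.3]
gripper_width: 0.76
grasp_force: 0.0
```

arm_command([
  [[30,0,0,0,0],[30,0,0,0,0],[30,0,0,0,0],[30,0,0,0,0],[30,0,0,0,0],[30,0,0,0,0],[30,0,0,0,0],[30,0,0,0,0],[30,0,0,0,0],[30,0,0,0,0]],
], newtons=100)

```text
t: 10.35
eef_pos: [0.5017, 0.1097, 0.0099]
tool_rot: [0.0, -0.06, 0.998, -0.0]
contact_force: [-1.5, -1.9, 7.4]
gripper_width: 0.497
grasp_force: 101.4
```

arm_command([
  [[30,0,0,0.1,0],[30,0,0,0.15,0],[30,0,0,0.15,0],[30,0,0,0.15,0],[30,0,0,0.15,0],[30,0,0,0.15,0],[30,0,0,0.15,0],[30,0,0,0.15,0],[30,0,0,0.15,0],[30,0,0,0,0]],
])

```text
t: 11.6
eef_pos: [0.5021, 0.1099, 0.0881]
tool_rot: [0.001, -0.06, 0.998, 0.0]
contact_force: [0.1, -1.0, -2.5]
gripper_width: 0.496
grasp_force: 101.5
```

```bash
python3 - <<'E'
from h import *
o=get_obs();print(o["t"],o["eef_pos"],o["contact_force"],o["torque"],o["grasp_force"],o["gripper_width"])
w=cams.read_camera("wrist");s=cams.read_camera("side")
u,v=map(int,proj("side",[.54,.11,.1]))
a=cv2.resize(s[v-45:v+45,u-60:u+60,::-1],(520,390),interpolation=2)
b=cv2.resize(w[:,:,::-1],(520,325)) 
cv2.imwrite("pics/c3.png",cv2.resize(np.hstack([a,cv2.copyMakeBorder(b,0,65,0,0,0)]),(800,300)))
E
```

```text
11.6 [0.50209522 0.10990657 0.088082  ] [ 0.07464977 -1.0028551  -2.45421593] [0.00952741 0.15384908 0.01413046] 101.52359962463379 0.4960943406934255
```

View pics/c3.png

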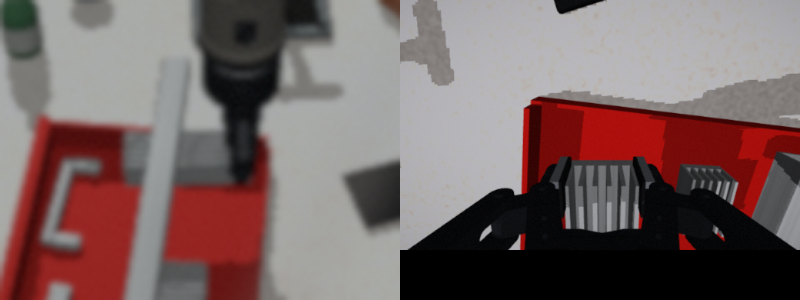

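arm_command([
  [[30,-0.1,-0.2,0,0],[30,-0.1,-0.4,0,0],[30,-0.1,-0.6,0,0],[30,-0.12,-0.7,0,0.1],[30,-0.12,-0.7,0,0.1],[30,-0.12,-0.7,0,0.1],[30,-0.12,-0.7,0,0.1],[30,-0.1,-0.6,0,0.1],[30,-0.1,-0.4,0,0],[30,0,0,0,0]],
])

```text
t: 12.95
eef_pos: [0.4407, -0.193, 0.0867]
tool_rot: [-0.001, -0.078, 0.997, -0.0]
contact_force: [0.6, 0.3, -3.7]
gripper_width: 0.493
grasp_force: 101.9
```

```bash
python3 - <<'E'
from h import *
o=get_obs();print(o["t"],o["eef_pos"],o["contact_force"],o["torque"],2*np.arctan2(o["tool_rot"][2],o["tool_rot"][1]))
t=cams.read_camera("top");w=cams.read_camera("wrist");np.savez("c4.npz",t=t,w=w,E=cams.camera_params("wrist")["extrinsics"])
u,v=map(int,proj("top",[.5,-.2,.03]))
a=cv2.resize(t[v-40:v+40,u-45:u+55,::-1],(480,384),interpolation=2)
b=cv2.resize(w[100:300,100:500,::-1],(480,240)) 
print(u,v);cv2.imwrite("pics/c4.png",np.vstack([a[:, :],b])[:600])
E
```

```text
12.95 [ 0.44071542 -0.19304449  0.08667674] [ 0.64408353  0.34687946 -3.73218058] [0.02140865 0.1080594  0.02447197] 3.297048745411296
389 214
```

arm_command([
  [[30,0,0,-0.15,0],[30,0,0,-0.15,0],[30,0,0,-0.15,0],[30,0,0,-0.15,0],[30,0,0,-0.15,0],[30,0,0,-0.12,0],[30,0,0,-0.12,0],[30,0,0,-0.06,0],[30,0,0,-0.02,0],[30,0,0,0,0]],
])

```text
t: 14.3
eef_pos: [0.4429, -0.1903, 0.0232]
tool_rot: [0.0, -0.08, 0.997, -0.0]
contact_force: [0.5, 0.7, -2.9]
gripper_width: 0.495
grasp_force: 101.9
```

arm_command([
  [[30,0,0,-0.02,0],[30,0,0,-0.02,0],[30,0,0,-0.01,0],[30,0,0,0,0],[30,0,0,0,0],[30,0,0,0,0],[30,0,0,0,0],[30,0,0,0,0],[30,0,0,0,0],[30,0,0,0,0]],
])

```text
t: 15.55
eef_pos: [0.4428, -0.1903, 0.0209]
tool_rot: [0.0, -0.08, 0.997, -0.0]
contact_force: [-3.4, 0.8, 8.6]
gripper_width: 0.497
grasp_force: 103.5
```

arm_command([
  [[65,0,0,0,0],[65,0,0,0,0],[65,0,0,0,0],[65,0,0,0,0],[65,0,0,0,0],[65,0,0,0,0],[65,0,0,0,0],[65,0,0,0,0],[65,0,0,0,0],[65,0,0,0,0]],
])

```text
t: 16.8
eef_pos: [0.4427, -0.1902, 0.0201]
tool_rot: [-0.0, -0.08, 0.997, 0.0]
contact_force: [0.3, -0.1, 0.2]
gripper_width: 0.765
grasp_force: 0.0
```

arm_command([
  [[65,0,0,0.3,0],[65,0,0,0.3,0],[65,0,0,0.5,0],[65,0,0,0.5,0],[65,0,0,0.5,0],[65,-0.1,0.3,0.5,0],[65,-0.1,0.3,0.5,0],[65,-0.1,0.3,0,0],[65,0,0.3,0,0],[65,0,0,0,0]],
])

```text
t: 18.05
eef_pos: [0.4244, -0.1168, 0.2057]
tool_rot: [-0.0, -0.081, 0.997, 0.0]
contact_force: [0.9, 0.2, 0.5]
gripper_width: 0.759
grasp_force: 0.0
```

```bash
python3 - <<'E'
from h import *
o=get_obs();print(o["t"],o["eef_pos"],o["q"])
p=cams.camera_params("wrist");w=cams.read_camera("wrist");t=cams.read_camera("top");np.savez("w5.npz",im=w,t=t,K=p["K"],extrinsics=p["extrinsics"])
q=[proj("wrist",[.498,-.181,.03],p),proj("top",[.52,-.26,.03])];print(q)
u,v=map(int,q[0]);u=np.clip(u,130,510);v=np.clip(v,100,300)
s=t[160:250,350:485,::-1]
cv2.imwrite("pics/c5.png",np.hstack([cv2.resize(w[v-100:v+100,u-130:u+130,::-1],None,fx=2,fy=2),cv2.resize(s,(280,187),interpolation=2) if 0 else cv2.copyMakeBorder(cv2.resize(s,(280,187),interpolation=2),0,213,0,0,0)]));print(u,v)
E
```

```text
18.05 [ 0.42435132 -0.11680906  0.20568598] [ 0.93741691  0.21905756 -0.89527489  2.07193052  0.21082891  0.94296777
  1.66266986]
[array([244.59715773, 247.51423064]), array([408.56845874, 208.68940438])]
244 247
```

View pics/c5.png

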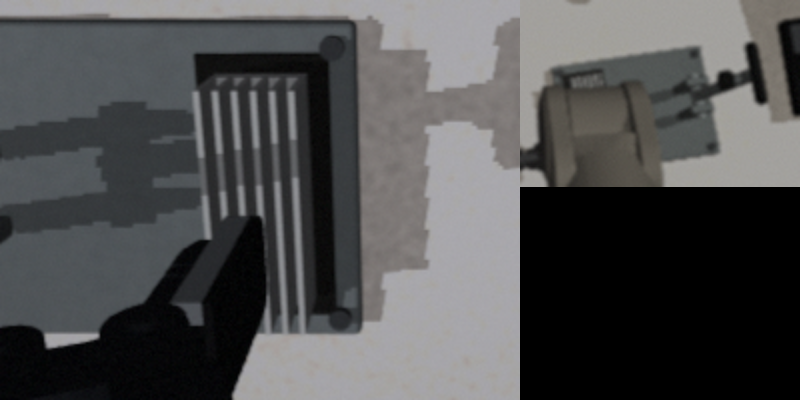

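```bash
python3 - <<'E'
from h import *
d=np.load("w5.npz");p=dict(K=d["K"],extrinsics=d["extrinsics"])
g=lambda x,y,z:px("wrist",114+x/2,147+y/2,z,p)[:2]
a=.157;R=np.array([[np.cos(a),-np.sin(a)],[np.sin(a),np.cos(a)]]);c=np.array([.4977,-.1815])
for n,x,y,z in(("pad nearleft(-y)",195,55,.015),("pad nearright",328,57,.015),("pad farright",328,312,.015),("sink near bot R",305,76,.015),("sink near bot L",215,78,.015),("sink top near L",197,92,.051),("sink top near R",296,90,.051),("sink top far R",303,332,.051),("base near R",357,22,.012),("base far R",360,330,.012)):
    P=g(x,y,z);print(n,P.round(4),(R.T@(P-c)).round(4))
E
```

```text
pad nearleft(-y) [ 0.4353 -0.2223] [-0.068  -0.0305]
pad nearright [ 0.426  -0.1596] [-0.0674  0.0328]
pad farright [ 0.562  -0.1421] [0.0697 0.0288]
sink near bot R [ 0.437  -0.1693] [-0.0581  0.0215]
sink near bot L [ 0.4449 -0.2119] [-0.0569 -0.0218]
sink top near L [ 0.4427 -0.21  ] [-0.0588 -0.0195]
sink top near R [ 0.4349 -0.168 ] [-0.0599  0.0232]
sink top far R [ 0.5522 -0.151 ] [0.0586 0.0216]
base near R [ 0.4077 -0.1485] [-0.0838  0.0467]
base far R [ 0.5719 -0.1239] [0.0823 0.0453]
```

```bash
python3 - <<'E'
from h import *
a=.155;R=np.array([[np.cos(a),-np.sin(a)],[np.sin(a),np.cos(a)]]);c=np.array([.4977,-.1815])
for x,y in((695,65),(722,215),(709,140)):
    P=px("top",335+x/5.5,170+y/5.5,.265);print(P.round(4),(R.T@(P[:2]-c)).round(4))
for s in((0,-.25),(0,-.073),(-.0,-.03)): print(s,c+R@s)
E
```

```text
[ 0.5608 -0.3506  0.265 ] [ 0.0362 -0.1768]
[ 0.4901 -0.3606  0.265 ] [-0.0352 -0.1757]
[ 0.5252 -0.3558  0.265 ] [ 0.0003 -0.1765]
(0, -0.25) [ 0.53629502 -0.42850288]
(0, -0.073) [ 0.50896975 -0.25362484]
(-0.0, -0.03) [ 0.5023314  -0.21114035]
```

arm_command([
  [[0,-0.15,-0.4,0.1,0],[0,-0.15,-0.5,0.1,0],[0,-0.15,-0.6,0.1,0],[0,-0.15,-0.6,0.1,0],[0,-0.15,-0.6,0,0],[0,-0.15,-0.6,0,0],[0,0,-0.6,0,0],[0,0,-0.6,0,0],[0,0,-0.6,0,0],[0,0,-0.3,0,0]],
])

```text
t: 19.4
eef_pos: [0.3696, -0.4446, 0.2289]
tool_rot: [-0.0, -0.079, 0.997, 0.001]
contact_force: [0.3, 0.3, -0.1]
gripper_width: 0.001
grasp_force: 0.0
```

arm_command([
  [[0,0.3,0,0,0],[0,0.4,0,0,0],[0,0.4,0,0,0],[0,0.4,0,0,0],[0,0.4,0,0,0],[0,0.4,0,0,0],[0,0.3,0,0,0],[0,0.2,0,0,0],[0,0,0,0,0],[0,0,0,0,0]],
])

```text
t: 20.65
eef_pos: [0.538, -0.4425, 0.23]
tool_rot: [-0.0, -0.08, 0.997, -0.0]
contact_force: [-0.2, 0.2, 0.2]
gripper_width: -0.002
grasp_force: 0.0
```

arm_command([
  [[0,-0.024,0.16,0,0],[0,-0.024,0.16,0,0],[0,-0.024,0.16,0,0],[0,-0.024,0.16,0,0],[0,-0.024,0.16,0,0],[0,-0.024,0.16,0,0],[0,-0.024,0.16,0,0],[0,-0.024,0.16,0,0],[0,-0.024,0.16,0,0],[0,-0.024,0.16,0,0]],
])

```text
t: 21.9
eef_pos: [0.5244, -0.3474, 0.2324]
tool_rot: [0.0, -0.079, 0.997, -0.002]
contact_force: [-3.4, -1.9, 11.3]
gripper_width: -0.001
grasp_force: 5.4
```

arm_command([
  [[0,-0.024,0.15,0,0],[0,-0.024,0.15,-0.03,0],[0,-0.024,0.15,-0.03,0],[0,-0.024,0.15,-0.03,0],[0,-0.024,0.15,-0.03,0],[0,-0.024,0.15,-0.03,0],[0,-0.024,0.15,-0.03,0],[0,-0.024,0.15,-0.03,0],[0,-0.024,0.15,-0.03,0],[0,-0.024,0.15,-0.03,0]],
])

```text
t: 23.15
eef_pos: [0.5098, -0.2555, 0.2138]
tool_rot: [-0.0, -0.08, 0.997, 0.0]
contact_force: [0.3, 0.5, -0.2]
gripper_width: -0.0
grasp_force: 0.0
```

```bash
cat > armang.py <<'E'
from h import *
a=.155;R=np.array([[np.cos(a),-np.sin(a)],[np.sin(a),np.cos(a)]]);c=np.array([.4977,-.1815])
o=get_obs();print(o["t"],o["eef_pos"],o["contact_force"])
s=cams.read_camera("side").astype(int).sum(2);t=cams.read_camera("top").astype(int).sum(2)
for th in np.arange(-.1,1.8,.1):   # darkness along the predicted cross bar in each view
    v=[]
    for n,im in(("side",s),("top",t)):
        L=[]
        for x in(-.032,-.022,.022,.032):
            P=np.r_[c+R@[x,-.15+.185*np.cos(th)],.081+.185*np.sin(th)];u,w=proj(n,P).round().astype(int);L.append(im[w,u])
        v.append(L)
    print(round(th,2),v)
E
python3 armang.py
```

```text
23.15 [ 0.50984254 -0.25549435  0.21378328] [ 0.2765437   0.5188007  -0.21870496]
-0.1 [[np.int64(280), np.int64(258), np.int64(266), np.int64(272)], [np.int64(93), np.int64(103), np.int64(92), np.int64(111)]]
0.0 [[np.int64(300), np.int64(292), np.int64(293), np.int64(301)], [np.int64(93), np.int64(91), np.int64(93), np.int64(92)]]
0.1 [[np.int64(296), np.int64(285), np.int64(303), np.int64(302)], [np.int64(103), np.int64(124), np.int64(101), np.int64(132)]]
0.2 [[np.int64(274), np.int64(199), np.int64(192), np.int64(239)], [np.int64(263), np.int64(198), np.int64(273), np.int64(231)]]
0.3 [[np.int64(280), np.int64(277), np.int64(211), np.int64(228)], [np.int64(279), np.int64(244), np.int64(284), np.int64(282)]]
0.4 [[np.int64(276), np.int64(278), np.int64(276), np.int64(182)], [np.int64(260), np.int64(245), np.int64(284), np.int64(289)]]
0.5 [[np.int64(275), np.int64(280), np.int64(283), np.int64(190)], [np.int64(277), np.int64(247), np.int64(282), np.int64(295)]]
0.6 [[np.int64(445), np.int64(452), np.int64(388), np.int64(234)], [np.int64(235), np.int64(199), np.int64(254), np.int6
[... 713 characters left out ...]
3)], [np.int64(114), np.int64(92), np.int64(127), np.int64(114)]]
1.3 [[np.int64(176), np.int64(105), np.int64(460), np.int64(495)], [np.int64(91), np.int64(91), np.int64(51), np.int64(54)]]
1.4 [[np.int64(173), np.int64(52), np.int64(490), np.int64(496)], [np.int64(115), np.int64(153), np.int64(96), np.int64(136)]]
1.5 [[np.int64(174), np.int64(58), np.int64(491), np.int64(497)], [np.int64(145), np.int64(141), np.int64(279), np.int64(264)]]
1.6 [[np.int64(135), np.int64(41), np.int64(398), np.int64(493)], [np.int64(173), np.int64(179), np.int64(215), np.int64(230)]]
1.7 [[np.int64(44), np.int64(43), np.int64(262), np.int64(453)], [np.int64(215), np.int64(220), np.int64(214), np.int64(235)]]
```

arm_command([
  [[0,0,-0.1,0.3,0],[0,0,-0.2,0.5,0],[0,0.05,-0.5,0.5,0],[0,0.05,-0.5,0.2,0],[0,0.05,-0.6,0,0],[0,0,-0.6,0,0],[0,-0.3,-0.5,0,0],[0,-0.6,0,0,0],[0,-0.7,0,0,0],[0,-0.7,0,0,0]],
])

```text
t: 24.5
eef_pos: [0.3796, -0.4374, 0.3052]
tool_rot: [0.0, -0.08, 0.997, -0.001]
contact_force: [-0.2, -0.0, 0.9]
gripper_width: 0.004
grasp_force: 0.0
```

```bash
python3 - <<'E'
from h import *
a=.155;R=np.array([[np.cos(a),-np.sin(a)],[np.sin(a),np.cos(a)]]);c=np.array([.4977,-.1815])
o=get_obs();print(o["t"],o["eef_pos"])
im={n:cams.read_camera(n) for n in("side","top")};np.savez("a6.npz",**im)
best=[]
for th in np.arange(-.2,1.8,.05):
    r=[]
    for n in im:
        # dark pixels on a mask of the bar (80x16) minus ring around
        pts=[proj(n,np.r_[c+R@[x,-.15+.185*np.cos(th)],.081+.185*np.sin(th)]) for x in(-.04,.04)]
        def m(w):
            k=np.zeros((400,640),np.uint8);cv2.line(k,*[tuple(int(round(i)) for i in p) for p in pts],255,w);return k>0
        g=im[n].astype(int).sum(2);A=m(3);B=m(15)&~m(9);r+=[int(g[A].mean()),int(g[B].mean())]
    print(round(th,2),r)
E
```

```text
24.5 [ 0.37957246 -0.43739366  0.30524651]
-0.2 [226, 176, 103, 266]
-0.15 [231, 195, 104, 265]
-0.1 [213, 209, 104, 265]
-0.05 [168, 240, 103, 264]
-0.0 [159, 247, 107, 255]
0.05 [198, 259, 118, 245]
0.1 [263, 269, 136, 234]
0.15 [269, 249, 160, 226]
0.2 [257, 251, 205, 216]
0.25 [260, 285, 243, 205]
0.3 [263, 295, 275, 193]
0.35 [263, 288, 271, 194]
0.4 [263, 289, 266, 215]
0.45 [262, 323, 260, 240]
0.5 [257, 344, 257, 254]
0.55 [279, 346, 258, 253]
0.6 [331, 362, 240, 253]
0.65 [357, 384, 231, 254]
0.7 [356, 389, 244, 251]
0.75 [401, 410, 245, 248]
0.8 [418, 372, 240, 253]
0.85 [400, 331, 237, 264]
0.9 [353, 335, 241, 258]
0.95 [241, 333, 248, 261]
1.0 [211, 323, 246, 266]
1.05 [223, 292, 245, 270]
1.1 [254, 260, 243, 261]
1.15 [256, 258, 231, 263]
1.2 [242, 258, 213, 275]
1.25 [264, 268, 219, 265]
1.3 [295, 275, 250, 327]
1.35 [294, 270, 264, 359]
1.4 [294, 278, 421, 374]
1.45 [310, 295, 464, 383]
1.5 [310, 286, 464, 461]
1.55 [317, 266, 464, 464]
1.6 [323, 254, 464, 463]
1.65 [349, 248, 464, 436]
1.7 [352, 250, 459, 406]
1.75 [344, 245, 393, 399]
```

arm_command([
  [[0,0,0.4,0,0],[0,0,0.6,0,0],[0,0,0.7,0,0],[0,0,0.7,-0.2,0],[0,0.1,0.7,-0.2,0],[0,0.1,0.7,-0.3,0],[0,0.1,0.7,-0.3,0],[0,0.2,0.5,-0.3,0],[0,0.25,0.34,-0.36,0],[0,0,0,0,0]],
])

```text
t: 25.85
eef_pos: [0.4271, -0.1141, 0.2044]
tool_rot: [0.0, -0.082, 0.997, 0.001]
contact_force: [-0.6, -0.2, 0.1]
gripper_width: 0.002
grasp_force: 0.0
```

```bash
python3 - <<'E'
from h import *
d=np.load("w5.npz");o=get_obs();print(o["t"],o["eef_pos"])
p=cams.camera_params("wrist");w=cams.read_camera("wrist");np.savez("w7.npz",im=w,K=p["K"],extrinsics=p["extrinsics"])
g=lambda i:cv2.cvtColor(i,cv2.COLOR_RGB2GRAY)
A,B=g(d["im"]),g(w)
# crop coords (x,y)/2+(114,147): sink near end, base near-left corner as reference
for n,(x0,y0,x1,y1) in dict(sink_near=(190,70,315,140),stand_corner=(310,15,400,70)).items():
    u0,v0,u1,v1=114+x0//2,147+y0//2,114+x1//2,147+y1//2
    r=cv2.matchTemplate(B,A[v0:v1,u0:u1],cv2.TM_CCOEFF_NORMED);_,s,_,l=cv2.minMaxLoc(r);print(n,round(s,3),l[0]-u0,l[1]-v0)
dp=dict(K=d["K"],extrinsics=d["extrinsics"]);print("expected",proj("wrist",[.436,-.19,.04],p)-proj("wrist",[.436,-.19,.04],dp),proj("wrist",[.4077,-.1485,.012],p)-proj("wrist",[.4077,-.1485,.012],dp))
E
```

```text
25.85 [ 0.42705871 -0.11412938  0.20442415]
sink_near 0.949 -3 -3
stand_corner 0.988 -3 -3
expected [-3.29204757 -3.4076893 ] [-2.73380077 -3.36392442]
```

```bash
python3 -c "
from station import job
print(job.hand_in())"
```

```text
the job is handed in; nothing more can be done
None
```

The long heat sink is on the pad, fins up, and measured about 1 mm off centre. I let go of it, the hold-down arm measured about level on it, and the job was handed in at about 26 s; no verdict came back.

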